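Feel out the drum's release notch

ROBOT

A 7-joint arm with a two-finger parallel gripper is mounted at the origin on the work surface. World frame = base frame: x ahead of the robot, y to its left, z up, the work surface at z = 0. Lengths are in m, angles in rad, forces in N, time in s.
With the tool pointing down it reaches from about 0.425 to 0.925 m from the base axis. Payload 6.8 kg.
Tool frame: the origin (TCP) lies at the centre of the arm's flange, where the gripper is bolted on; the fingertips stand 173 mm ahead of it and the grasp point (between the pads) lies 155 mm ahead of it (r.hold_point_z is the distance from the TCP to the grasp point, in m); z points along the fingers, x is the direction in which the jaws open and shut, and the axes are right-handed (so a half turn about z gives the same grasp; the last joint's range is limited). The gripper opens to 85 mm and grips with 20 to 120 N. Pads are 22 mm wide; open, the fingers measure 114 mm over their backs; the gripper's body (76 mm by 85 mm) begins 54 mm behind the grasp point. The pads swing forward as they close: fully open they stand 13 mm farther back than shut.
Start: joints at [1.173, 0.477, 0.022, 1.555, -0.011, 1.109, -0.083], TCP at [0.193, -0.647, 0.405] pointing down, gripper open.
Joint ranges: [-2.96, 2.96], [-0.34, 2.1], [-1.41, 1.46], [0.24, 2.44], [-1.37, 4.51], [0.17, 1.92], [-2.96, 2.96]. Speed limits (rad/s): [2.39, 2.39, 3.14, 3.14, 3.14, 3.14, 3.14].

INTERFACE

Orientations are given as a rotation vector (axis times angle).
In Python, from bench import r gives the robot as it stands.
- The arm moves only by the tool apply_moves, never from a script. Its arguments are lists of equal length, an entry for each row: "dp": the shift along the tool's x, y, z scaled (see below), a list of three; "twist": the turn, a rotation vector about the tool's x, y, z scaled (see below), a list of three; "jaw": the closure in counts, from 0 (fully open) to 255 (shut). In form: {"dp": [[x, y, z], ...], "twist": [[rx, ry, rz], ...], "jaw": [jaw, ...]}. A call has 1 to 20 rows; each row shifts and turns the pose as measured when the row begins, along the tool's axes as they then stand; what a row does not reach is not made up. The controller multiplies each number of a shift by 12 cm and each number of a turn by 120 degrees. A row lasts 1/10 s, in which the tool goes at most 50 mm and 8.59 degrees, less where a joint would pass 70% of its speed; a pose out of reach is approached as far as the arm can. A call with a number of a shift or a turn outside -1 to 1 is refused whole. A call with a gripper value outside its range is refused whole. The fingers move at their own pace and stop on an object; "grip_force" is the grip in N (left out, the last holds). Time passes only in rows, so rows that do not move let the fingers close. It gives the time, the measured TCP pose, the force and the opening at its end, in the units of the state.
- r.get_obs(): the state, without advancing time (a new reading comes with each control period).
- r.grab_frame(name): name is "scene" or "top"; returns a dict with "color" (384x512x3 uint8, red, green, blue), "z_map" (384x512 float32, m along the optical axis (not along the pixel's ray), 0 where there is no reading), "intrinsics" (3x3 intrinsics, pixels), "dist_coeffs" ([k1, k2, p1, p2, k3] as OpenCV has them; the pictures are not rectified), "R" (3x3) and "t" (3): a world point X has camera coordinates R X + t. Camera axes: x right, y down, z forward; pixel columns grow to the right and rows downward; lengths in m; the calibration is good to about 2 mm. A picture is of the moment at which its call begins.
- r.hand_in(): hands the job in, once; it reports no verdict.
The state is a dict: "clock": time; "joints": joint angles; "qvel": joint speeds; "tau": joint torques, N m; "tcp_pos": TCP position; "orientation": TCP orientation; "contact_force": force on the tool from outside, world axes, zero at the start; "moment": the same for the moment, N m; "grip_width": finger opening in m.
Only numpy, scipy, OpenCV 4.12 (cv2) and the standard library are available. Lean on these libraries where they do the work, as an engineer would, in place of code of your own. Each camera call takes 0.05 s, during which the arm holds its last target.

TASK

Open up the round specimen drum: slide a fingertip along its black edge, keeping it lightly on the rim, until you find the hidden notch, then press the catch inside it fully home so that the green lid pops up, and come away clear. Press gently, do not touch the lid or its knob, and leave everything else on the bench where it stands.

Things in the scene. Friction and masses are not known exactly. Their poses are not given: they have to be found in the camera images.
- drum: Fixed round specimen drum, white, 208 mm across. Origin: centre of its underside on the bench, z up. Its edge is a black ring collar with a flat top, 60 to 100 mm from the axis. It sits on a rubber seal: pressed, it sinks about 1 mm per 5 N, 4 mm at most, and rises again. It does not turn by hand; it was left at an unknown angle, which the drum's yaw does not tell
- rim (a point): Point on the drum's axis, level with the collar's flat top, 70 mm above the bench. Somewhere round the full circle the collar has one notch, black in black: a gap with parallel sides 48 mm apart, right across the collar's 40 mm width, so open to the outside
- catch (a joint): The black catch plate in the notch, 43 mm along the edge, 61 to 97 mm from the drum's axis, top 8 mm below the collar's. Value: m pressed straight down, 0 untouched, 0.008 fully home (top 54 mm above the bench, up to 4 mm less while pressed). Stiff: 7 to 12 N moves it; no return spring, it stays where it is left
- lid (a joint): Round green lid inside the collar, 112 mm across, with a brass knob (24 mm across, top 92 mm above the bench while shut), both on the drum's axis. Value: m risen, 0 shut. The catch drives it: it rises straight up by 1.25 times the catch's travel (0.010 at home) and stays up. Not to be touched
- beaker: Glass beaker, 66 mm across, 85 mm high, upright; origin at the centre of its underside. Bystander
- petri: Clear petri dish, 92 mm across, 18 mm high; origin at the centre of its underside. Bystander
- slidebox: Blue slide box, 85 x 60 x 26 mm; origin at the centre of its underside. Bystander
Not all that is in view belongs to the job. Leave any brown or pink look-alike of the drum alone.

How it is judged:
By the outcome, as a careful person would: the job done as asked, in the order asked, and still so for the second after the job is handed in, with the robot touching nothing.
It also fails if it takes over 72 s, if anything falls off the work surface, if the arm or the gripper's body presses on something with over 40 N, if the wrist force passes 120 N, or if a joint passes its speed limit or range.

## Working session

There is one attempt and no reset: what is moved stays moved. The work goes in short steps, Python scripts to look and compute and a tool call to move; the robot and the scene stay as the last step left them, time stands still between calls to the robot, and variables do not carry over. Pictures are saved under pics/ and viewed, and the job is handed in when it is done.

Besides the shell and the picture viewer there is one more tool, called as name(argument=value, ...) on one line, values as JSON. apply_moves: Moves the arm, as the interface text tells. Shifts and turns lie within -1 to 1; 1 stands for 12 cm of shift or 120 degrees of turn. Its arguments: {"type":"object","properties":{"dp":{"type":"array"},"twist":{"type":"array"},"jaw":{"type":"array"},"grip_force":{"type":"number"}},"required":["dp","twist","jaw"]}

```bash
mkdir -p pics; ls
python3 - <<'E'
from bench import r
import cv2,numpy as np
o=r.get_obs()
for k,v in o.items(): print(k,np.round(v,4))
for n in("scene","top"):
    f=r.grab_frame(n)
    cv2.imwrite(f"pics/{n}0.png",cv2.resize(f["color"][:,:,::-1],(768,576)))
    print(n,f["intrinsics"].round(2).tolist(),f["dist_coeffs"],f["R"].round(4).tolist(),f["t"].round(4))
    np.savez(f"{n}0.npz",**f)
E
```

```text
pics
clock 0.0
joints [ 1.1729  0.4778  0.0224  1.5565 -0.0115  1.1093 -0.0831]
qvel [ 0.     -0.0021  0.0001 -0.0001  0.0005  0.0014  0.0006]
tau [-2.00000e-04 -5.96441e+01  1.60820e+00 -2.81192e+01  1.24000e-02
  9.30000e-03 -0.00000e+00]
tcp_pos [ 0.1928 -0.6466  0.4037]
orientation [-2.5182e+00  1.8768e+00  2.4000e-03]
contact_force [ 0.584   0.5558 -0.6467]
moment [-0.0061  0.0143 -0.0249]
grip_width 0.0855
scene [[384.1, 0.0, 257.11], [0.0, 384.1, 198.26], [0.0, 0.0, 1.0]] [0.03759065 0.         0.         0.         0.        ] [[0.0616, 0.998, 0.0153], [0.6805, -0.0308, -0.7321], [-0.7302, 0.0555, -0.681]] [-0.0773 -0.2831  1.5526]
top [[382.96, 0.0, 259.39], [0.0, 382.96, 188.61], [0.0, 0.0, 1.0]] [-0.1037566  0.         0.         0.         0.       ] [[0.0296, -0.9995, -0.0096], [-0.9899, -0.028, -0.1389], [0.1386, 0.0137, -0.9903]] [0.0243 0.5014 0.8838]
```

View pics/scene0.png

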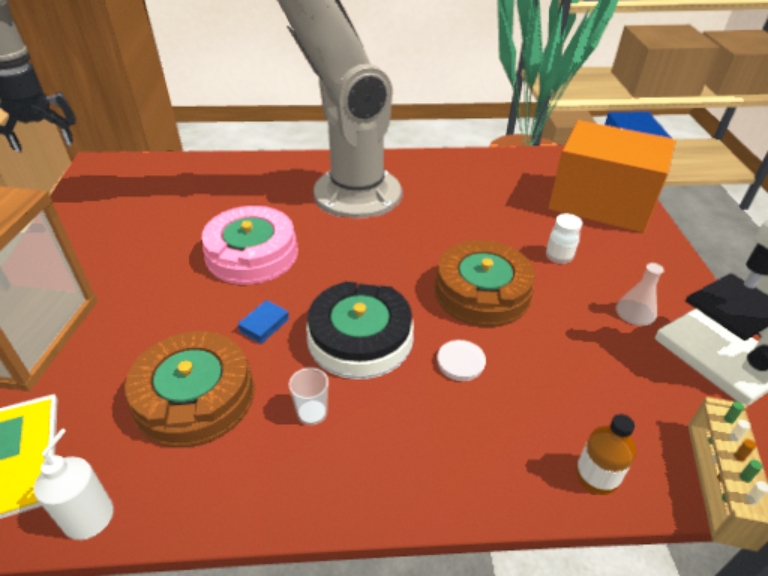

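View pics/top0.png

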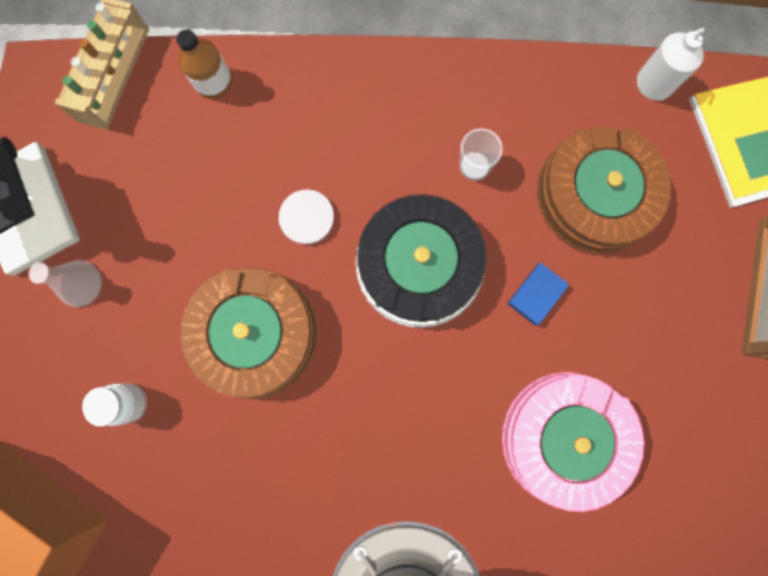

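The top view shows four candidates. Three are look-alikes: brown at (245,330), brown at (610,185) and pink at (575,440). The fourth, at (421,258), has a black collar and a white body, so it fits the description. Next I'll check it in an enlarged crop and measure it.

```bash
cat > h.py <<'E'
import numpy as np,cv2
def ld(n): return dict(np.load(n))
def pts(f,uv,plane=None,z=None):
    uv=np.asarray(uv,float).reshape(-1,1,2)
    n=cv2.undistortPoints(uv,f["intrinsics"],f["dist_coeffs"]).reshape(-1,2)
    d=np.c_[n,np.ones(len(n))]; R,t=f["R"],f["t"]; c=-R.T@t
    if z is not None: return (d*np.asarray(z)[:,None]-t)@R
    w=d@R; return c+w*((plane-c[2])/w[:,2])[:,None]
E
python3 - <<'E'
from h import *
for n,box in(("top",(225,120,335,225)),("scene",(195,180,285,255))):
    f=ld(n+"0.npz"); c=f["color"]; x0,y0,x1,y1=box
    cr=c[y0:y1,x0:x1].astype(float)
    cr=np.clip(255*(cr/255)**0.5*1.2,0,255).astype(np.uint8)
    cv2.imwrite(f"pics/{n}_crop.png",cv2.resize(cr[:,:,::-1],None,fx=6,fy=6,interpolation=cv2.INTER_CUBIC)[:600,:800])
    hsv=cv2.cvtColor(c,cv2.COLOR_RGB2HSV)
    m=np.zeros(c.shape[:2],np.uint8); 
    m[y0:y1,x0:x1]=((hsv[...,0]>60)&(hsv[...,0]<90)&(hsv[...,1]>80))[y0:y1,x0:x1]*255
    cs,_=cv2.findContours(m,cv2.RETR_EXTERNAL,cv2.CHAIN_APPROX_NONE); k=max(cs,key=cv2.contourArea)
    k=cv2.convexHull(k); P=pts(f,k,plane=.072)
    (e,rr)=cv2.minEnclosingCircle(P[:,:2].astype(np.float32)); print(n,"lid c",e,rr)
    # depth of collar
    vv,uu=np.mgrid[y0:y1,x0:x1]; z=f["z_map"][y0:y1,x0:x1].ravel()
    uv=np.c_[uu.ravel(),vv.ravel()]; Q=pts(f,uv,z=z)
    M=c[y0:y1,x0:x1].reshape(-1,3).max(1)<90
    rad=np.hypot(*(Q[:,:2]-e).T); g=(z>0)&M&(rad>.062)&(rad<.098)
    print(g.sum(),"z med",np.median(Q[g,2]))
    a=np.degrees(np.arctan2(*(Q[:,:2]-e)[:,::-1].T))
    for b in range(-180,180,10):
        s=g&(a>=b)&(a<b+10)
        if s.sum(): print(b,s.sum(),np.median(Q[s,2]).round(4),end=" | ")
    print()
E
```

```text
top lid c (0.5383095741271973, -0.009319453500211239) 0.056568365544080734
3265 z med 0.06911180118668979
-180 93 0.0627 | -170 97 0.0692 | -160 95 0.0693 | -150 95 0.0691 | -140 93 0.0698 | -130 93 0.0694 | -120 90 0.0695 | -110 93 0.0693 | -100 95 0.0695 | -90 91 0.0696 | -80 86 0.0694 | -70 90 0.0694 | -60 88 0.0694 | -50 89 0.0694 | -40 91 0.0696 | -30 87 0.0695 | -20 89 0.0694 | -10 85 0.069 | 0 92 0.0697 | 10 85 0.0694 | 20 89 0.0696 | 30 86 0.0694 | 40 91 0.0691 | 50 89 0.0694 | 60 89 0.0689 | 70 91 0.0694 | 80 95 0.0693 | 90 82 0.0693 | 100 90 0.069 | 110 92 0.0691 | 120 90 0.0694 | 130 95 0.0695 | 140 94 0.0686 | 150 92 0.0611 | 160 91 0.0617 | 170 92 0.0613 | 
scene lid c (0.5414299964904785, -0.007796531543135643) 0.05843381583690643
1709 z med 0.06949017798679634
-180 31 0.0688 | -170 36 0.0702 | -160 37 0.0696 | -150 40 0.0697 | -140 37 0.0698 | -130 39 0.0698 | -120 40 0.0703 | -110 42 0.0698 | -100 45 0.0697 | -90 44 0.0703 | -80 47 0.0695 | -70 53 0.0695 | -60 56 0.07 | -50 66 0.0691 | -40 66 0.0692 | -30 72 0.0693 | -20 74 0.0689 | -10 72 0.069 | 0 71 0.0694 | 10 59 0.0698 | 20 64 0.0693 | 30 55 0.0695 | 40 55 0.07 | 50 42 0.0703 | 60 40 0.0696 | 70 46 0.0699 | 80 44 0.0692 | 90 42 0.0702 | 100 37 0.0701 | 110 45 0.0693 | 120 40 0.0698 | 130 41 0.07 | 140 35 0.0693 | 150 31 0.063 | 160 31 0.0622 | 170 34 0.0615 |
```

Run:
```python
from h import *
f=ld("top0.npz"); c=f["color"]; hsv=cv2.cvtColor(c,cv2.COLOR_RGB2HSV)
# outer black edge & bystander positions rough
for name,uv,h in(("beaker",(475/1.5,166/1.5),0.0),("petri",(306/1.5,217/1.5),.018),("slidebox",(539/1.5,294/1.5),.026),("brown1",(245/1.5,330/1.5),.07),("brown2",(610/1.5,185/1.5),.07),("pink",(575/1.5,440/1.5),.07)):
    print(name,pts(f,[uv],plane=h).round(3))
```

```text
beaker [[ 0.712 -0.102  0.   ]]
petri [[0.61  0.181 0.018]]
slidebox [[ 0.491 -0.204  0.026]]
brown1 [[0.416 0.257 0.07 ]]
brown2 [[ 0.664 -0.311  0.07 ]]
pink [[ 0.265 -0.248  0.07 ]]
```

View pics/top_crop.png

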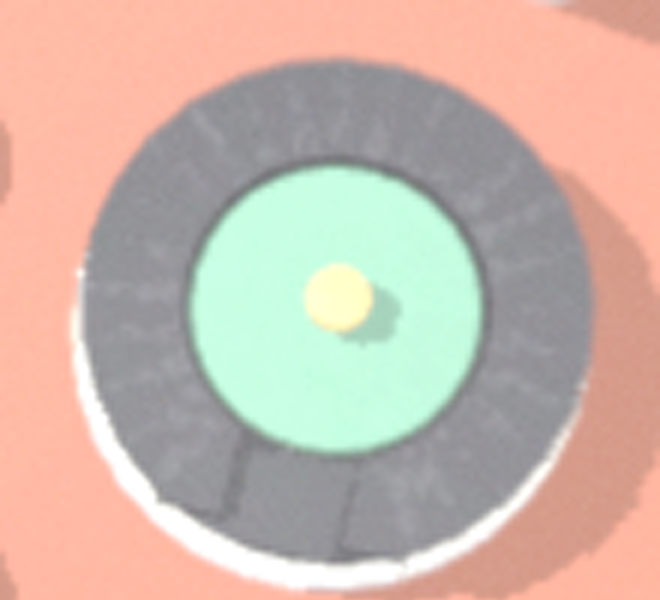

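Run:
```python
from h import *
e=np.array([.5393,-.0088])
for n,box in(("top",(225,120,335,225)),("scene",(195,180,285,255))):
    f=ld(n+"0.npz"); c=f["color"]; x0,y0,x1,y1=box
    vv,uu=np.mgrid[y0:y1,x0:x1]; z=f["z_map"][y0:y1,x0:x1].ravel()
    Q=pts(f,np.c_[uu.ravel(),vv.ravel()],z=z)
    # circle fit: collar top points (z 66..73) outer radius by hull
    g=(z>0)&(Q[:,2]>.065)&(Q[:,2]<.073)&(np.hypot(*(Q[:,:2]-e).T)<.106)
    hull=cv2.convexHull(Q[g][:,:2].astype(np.float32))
    print(n,"outer",cv2.minEnclosingCircle(hull))
    d=Q[:,:2]-e; rad=np.hypot(*d.T); a=np.degrees(np.arctan2(d[:,1],d[:,0]))%360
    for b in range(132,200,3):
        s=(z>0)&(rad>.066)&(rad<.095)&(a>=b)&(a<b+3)
        if s.sum(): print(b,s.sum(),np.median(Q[s,2]).round(4),end=" | ")
    print()
    s=(z>0)&(rad>.064)&(rad<.097)&(Q[:,2]<.0655)&(Q[:,2]>.05)&(a>120)&(a<210)
    print(s.sum(),Q[s].mean(0),np.median(a[s]))
    r_=cv2.minAreaRect(Q[s][:,:2].astype(np.float32)); print(r_)
```

```text
top outer ((0.5387998223304749, -0.010299166664481163), 0.10192807018756866)
132 23 0.0687 | 135 19 0.0694 | 138 26 0.0697 | 141 23 0.0694 | 144 23 0.0692 | 147 27 0.0677 | 150 23 0.0607 | 153 23 0.0602 | 156 23 0.0615 | 159 23 0.0613 | 162 22 0.0617 | 165 21 0.0617 | 168 23 0.0615 | 171 25 0.0613 | 174 23 0.0616 | 177 24 0.0616 | 180 18 0.0609 | 183 29 0.0614 | 186 22 0.0682 | 189 22 0.0696 | 192 24 0.0692 | 195 23 0.0686 | 198 24 0.0689 | 
284 [0.46151066 0.00767943 0.06123123] 168.1036238680777
((0.4657151997089386, 0.014433156698942184), (0.11899013817310333, 0.038663044571876526), 69.41004943847656)
scene outer ((0.5392555594444275, -0.007198433857411146), 0.10187377035617828)
132 10 0.0708 | 135 8 0.069 | 138 9 0.0696 | 141 11 0.0692 | 144 8 0.0691 | 147 8 0.0695 | 150 7 0.0617 | 153 11 0.0631 | 156 9 0.0627 | 159 10 0.0611 | 162 7 0.0614 | 165 12 0.0624 | 168 9 0.0633 | 171 7 0.0609 | 174 13 0.0615 | 177 7 0.0619 | 180 6 0.0629 | 183 10 0.0677 | 186 11 0.0695 | 189 7 0.0691 | 192 9 0.0703 | 195 9 0.0703 | 198 11 0.0703 | 
107 [0.46280301 0.00929114 0.06186296] 166.8870631383243
((0.46323448419570923, 0.008797695860266685), (0.04612208157777786, 0.035377487540245056), 77.07331085205078)
```

The enlarged crop shows one white drum with a black collar and a green lid. Its notch edges are at crop (235,480) and (345,505), on the side facing the robot. Both depth maps agree:
- **Centre:** about (0.539, -0.009).
- **Collar top:** about 0.0695, against 0.070 given.
- **Notch:** from 149.5° to 186°, middle about 168°, with its floor 8 mm lower.

Plan: shut the jaw, touch the rim at about 225°, then slide clockwise into the notch.

```bash
cat > nav.py <<'E'
import numpy as np
from scipy.spatial.transform import Rotation as Ro
from bench import r
C=np.array([.5393,-.0088])
def state():
    o=r.get_obs(); R=Ro.from_rotvec(o["orientation"]); p=np.array(o["tcp_pos"])
    M=R.as_matrix(); tip=p+M[:,2]*.173; d=tip[:2]-C
    print("t",round(o["clock"],2),"tip",tip.round(4),"rad",np.hypot(*d).round(4),"phi",(np.degrees(np.arctan2(d[1],d[0]))%360).round(2),
     "xang",np.degrees(np.arctan2(M[1,0],M[0,0])).round(2),"tilt",np.degrees(np.arccos(-M[2,2])).round(2),"F",np.round(o["contact_force"],2),"w",round(float(o["grip_width"]),4),"q",np.round(o["joints"],2))
    return R,p,tip
def to(phi,rad,z,xang=None):
    R,p,tip=state(); f=np.radians(phi); xa=np.radians(phi+90 if xang is None else xang)
    T=np.array([C[0]+rad*np.cos(f),C[1]+rad*np.sin(f),z])
    x=np.array([np.cos(xa),np.sin(xa),0]); zz=np.array([0,0,-1.]); y=np.cross(zz,x)
    Rt=Ro.from_matrix(np.c_[x,y,zz]); tcp=T-zz*.173
    dp=R.inv().apply(tcp-p); tw=(R.inv()*Rt).as_rotvec()
    print("target",T.round(4),"dp total/0.12",(dp/.12).round(3),"twist/120",(np.degrees(tw)/120).round(4))
E
python3 -c "
from nav import *
to(228,.081,.20)"
```

```text
t 0.1 tip [ 0.1927 -0.6463  0.2308] rad 0.7257 phi 241.47 xang -73.4 tilt 0.09 F [ 0.81 -0.31 -0.19] w 0.0852 q [ 1.17  0.48  0.02  1.56 -0.01  1.11 -0.08]
target [ 0.4851 -0.069   0.2   ] dp total/0.12 [-3.916 -3.709  0.263] twist/120 [-2.000e-04  8.000e-04 -2.617e-01]
```

apply_moves(dp=[[0, 0, 0], [-0.12, -0.12, 0], [-0.24, -0.23, 0], [-0.24, -0.23, 0], [-0.24, -0.23, 0], [-0.24, -0.23, 0]], twist=[[0, 0, 0], [0, 0, 0], [0, 0, 0], [0, 0, 0], [0, 0, 0], [0, 0, 0]], jaw=[255, 255, 255, 255, 255, 255], grip_force=20)

```text
clock: 0.7
tcp_pos: [0.2731, -0.486, 0.4008]
orientation: [2.508, -1.89, -0.008]
contact_force: [1.1, 0.6, 0.4]
grip_width: 0.0001
```

```bash
python3 -c "
from nav import *
to(228,.081,.20)"
```

```text
t 0.7 tip [ 0.2723 -0.4857  0.2278] rad 0.5465 phi 240.75 xang -74.02 tilt 0.31 F [1.09 0.63 0.44] w 0.0001 q [ 0.97  0.29 -0.03  1.84  0.01  1.01 -0.36]
target [ 0.4851 -0.069   0.2   ] dp total/0.12 [-2.854 -2.656  0.231] twist/120 [ 0.0015  0.0022 -0.2668]
```

apply_moves(dp=[[-0.24, -0.22, 0], [-0.24, -0.22, 0], [-0.24, -0.22, 0], [-0.24, -0.22, 0], [-0.24, -0.22, 0], [-0.24, -0.22, 0], [-0.24, -0.22, 0], [-0.24, -0.22, 0], [-0.24, -0.22, 0], [-0.2, -0.2, 0], [-0.1, -0.1, 0], [0, 0, 0]], twist=[[0, 0, 0], [0, 0, 0], [0, 0, 0], [0, 0, 0], [0, 0, 0], [0, 0, 0], [0, 0, 0], [0, 0, 0], [0, 0, 0], [0, 0, 0], [0, 0, 0], [0, 0, 0]], jaw=[255, 255, 255, 255, 255, 255, 255, 255, 255, 255, 255, 255])

```text
clock: 1.9
tcp_pos: [0.4606, -0.1047, 0.4008]
orientation: [-2.517, 1.88, 0.007]
contact_force: [-0.2, 0.9, -0.2]
grip_width: -0.0002
```

```bash
python3 -c "
from nav import *
to(228,.081,.16)"
```

```text
t 1.9 tip [ 0.46   -0.1042  0.2278] rad 0.124 phi 230.26 xang -73.52 tilt 0.26 F [-0.16  0.87 -0.19] w -0.0002 q [ 0.41  0.17 -0.35  2.01  0.07  0.98 -1.26]
target [ 0.4851 -0.069   0.16  ] dp total/0.12 [-0.225 -0.281  0.565] twist/120 [ 0.0006  0.0021 -0.2627]
```

apply_moves(dp=[[0, 0, 0.05], [0, 0, 0.05], [0, 0, 0.05], [0, 0, 0.05], [0, 0, 0.05], [0, 0, 0.05], [0, 0, 0]], twist=[[0, 0, -0.045], [0, 0, -0.045], [0, 0, -0.045], [0, 0, -0.045], [0, 0, -0.045], [0, 0, -0.045], [0, 0, 0]], jaw=[255, 255, 255, 255, 255, 255, 255])

```text
clock: 2.6
tcp_pos: [0.4569, -0.1116, 0.3626]
orientation: [2.947, -1.08, -0.011]
contact_force: [0.4, -0.2, 1.0]
grip_width: 0.0
```

```bash
python3 -c "
from nav import *
to(228,.081,.10)"
```

```text
t 2.6 tip [ 0.4557 -0.1116  0.1896] rad 0.1325 phi 230.87 xang -40.25 tilt 0.41 F [ 0.4  -0.18  1.02] w 0.0 q [ 0.47  0.22 -0.41  2.05  0.11  0.9  -0.71]
target [ 0.4851 -0.069   0.1   ] dp total/0.12 [-0.046 -0.426  0.745] twist/120 [0.0023 0.0026 0.0146]
```

apply_moves(dp=[[-0.01, -0.1, 0.1], [-0.01, -0.1, 0.15], [-0.01, -0.1, 0.15], [-0.01, -0.1, 0.15], [0, 0, 0.1], [0, 0, 0]], twist=[[0.002, 0.003, 0.01], [0, 0, 0], [0, 0, 0], [0, 0, 0], [0, 0, 0], [0, 0, 0]], jaw=[255, 255, 255, 255, 255, 255])

```text
clock: 3.2
tcp_pos: [0.4848, -0.0782, 0.2835]
orientation: [2.92, -1.147, 0.006]
contact_force: [-0.3, 0.5, 0.4]
grip_width: 0.0001
```

Run:
```python
from nav import *
import cv2
to(228,.081,.075)
for n in("scene","top"):
    f=r.grab_frame(n); np.savez(f"{n}1.npz",**f)
    x0,y0,x1,y1=(225,120,335,225) if n=="top" else (195,150,295,255)
    cv2.imwrite(f"pics/{n}1.png",cv2.resize(f["color"][y0:y1,x0:x1,::-1],None,fx=5,fy=5,interpolation=cv2.INTER_CUBIC))
```

```text
t 3.2 tip [ 0.4851 -0.0791  0.1105] rad 0.0888 phi 232.37 xang -42.89 tilt 0.32 F [-0.34  0.54  0.43] w 0.0001 q [ 0.36  0.37 -0.39  2.08  0.21  0.73 -0.92]
target [ 0.4851 -0.069   0.075 ] dp total/0.12 [-0.052 -0.059  0.296] twist/120 [ 0.0013 -0.0023 -0.0074]
```

View pics/top1.png

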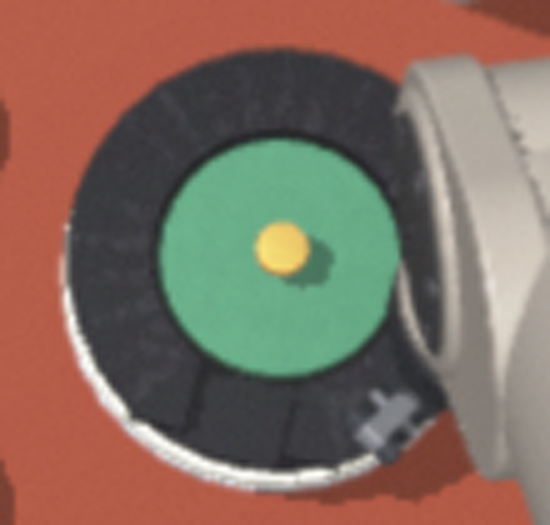

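View pics/scene1.png

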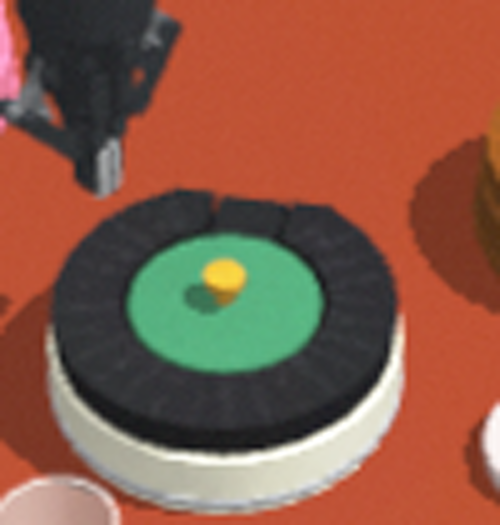

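The top crop shows the closed fingertips at (388,425), over the collar and to the right of the notch at (200–290, 400–450). The scene crop shows them above the near-left rim at (105,175). I'll lower them to the rim.

apply_moves(dp=[[-0.03, -0.03, 0.1], [-0.02, -0.03, 0.1], [0, 0, 0.05], [0, 0, 0]], twist=[[0.001, -0.002, -0.007], [0, 0, 0], [0, 0, 0], [0, 0, 0]], jaw=[255, 255, 255, 255])

```text
clock: 3.7
tcp_pos: [0.4861, -0.0696, 0.2545]
orientation: [-2.931, 1.13, -0.01]
contact_force: [-0.0, -0.3, -0.9]
grip_width: -0.0001
```

```bash
python3 -c "
from nav import *
to(228,.081,.070)"
```

```text
t 3.7 tip [ 0.4871 -0.0699  0.0815] rad 0.0804 phi 229.52 xang -42.15 tilt 0.36 F [-0.04 -0.29 -0.91] w -0.0001 q [ 0.33  0.42 -0.38  2.1   0.25  0.67 -0.95]
target [ 0.4851 -0.069   0.07  ] dp total/0.12 [-0.01   0.002  0.096] twist/120 [-0.0012 -0.0028 -0.0013]
```

apply_moves(dp=[[0, 0, 0.04], [0, 0, 0.03], [0, 0, 0]], twist=[[0, 0, 0], [0, 0, 0], [0, 0, 0]], jaw=[255, 255, 255])

```text
clock: 4.0
tcp_pos: [0.4862, -0.0697, 0.2454]
orientation: [-2.931, 1.13, -0.01]
contact_force: [0.4, 0.1, -0.4]
grip_width: -0.0
```

```bash
python3 -c "
from nav import *
to(228,.081,.070)"
```

```text
t 4.0 tip [ 0.4872 -0.07    0.0724] rad 0.0804 phi 229.61 xang -42.15 tilt 0.36 F [ 0.43  0.06 -0.45] w -0.0 q [ 0.32  0.43 -0.37  2.1   0.26  0.65 -0.96]
target [ 0.4851 -0.069   0.07  ] dp total/0.12 [-0.011  0.002  0.02 ] twist/120 [-0.0011 -0.0028 -0.0013]
```

apply_moves(dp=[[0, 0, 0.02]], twist=[[0, 0, 0]], jaw=[255])

```text
clock: 4.1
tcp_pos: [0.4864, -0.0697, 0.2431]
orientation: [-2.931, 1.13, -0.011]
contact_force: [-0.6, -0.6, 3.1]
grip_width: 0.0002
```

```bash
python3 -c "
from nav import *
to(228,.081,.070)"
```

```text
t 4.1 tip [ 0.4875 -0.0701  0.0702] rad 0.0803 phi 229.82 xang -42.16 tilt 0.39 F [-0.58 -0.61  3.05] w 0.0002 q [ 0.32  0.43 -0.37  2.1   0.26  0.64 -0.96]
target [ 0.4851 -0.069   0.07  ] dp total/0.12 [-0.012  0.003  0.001] twist/120 [-0.0013 -0.003  -0.0014]
```

Contact at tip z of about 0.070 with 3 N, which matches the known rim height. Starting the slide in short batches.

apply_moves(dp=[[-0.018, 0, 0.004], [-0.018, 0, 0.003], [-0.018, 0, 0.003], [-0.018, 0, 0.003], [-0.018, 0, 0.003]], twist=[[-0.001, -0.003, 0.012], [0, 0, 0.0125], [0, 0, 0.0125], [0, 0, 0.0125], [0, 0, 0.0125]], jaw=[255, 255, 255, 255, 255])

```text
clock: 4.6
tcp_pos: [0.4803, -0.0627, 0.2428]
orientation: [-2.842, 1.335, -0.009]
contact_force: [2.0, -2.7, 3.2]
grip_width: -0.0
```

```bash
python3 -c "
from nav import *
to(214,.081,.069)"
```

```text
t 4.6 tip [ 0.4814 -0.0629  0.0698] rad 0.0792 phi 223.05 xang -50.31 tilt 0.36 F [ 1.97 -2.73  3.21] w -0.0 q [ 0.28  0.42 -0.34  2.12  0.23  0.63 -1.1 ]
target [ 0.4721 -0.0541  0.069 ] dp total/0.12 [-0.099  0.007  0.006] twist/120 [-0.0022 -0.0021  0.0474]
```

apply_moves(dp=[[-0.02, 0.003, 0.004], [-0.02, 0.003, 0.004], [-0.02, 0.003, 0.004], [-0.02, 0.003, 0.004], [-0.02, 0.003, 0.004], [-0.02, 0.003, 0.004]], twist=[[-0.001, -0.002, 0.01], [-0.001, 0, 0.01], [0, 0, 0.01], [0, 0, 0.01], [0, 0, 0.01], [0, 0, 0.01]], jaw=[255, 255, 255, 255, 255, 255])

```text
clock: 5.2
tcp_pos: [0.4721, -0.0532, 0.2421]
orientation: [-2.742, 1.529, -0.014]
contact_force: [2.8, -4.2, 5.8]
grip_width: -0.0001
```

```bash
python3 -c "
from nav import *
to(204,.081,.069)"
```

```text
t 5.2 tip [ 0.4736 -0.0536  0.0691] rad 0.0795 phi 214.34 xang -58.27 tilt 0.52 F [ 2.8  -4.19  5.77] w -0.0001 q [ 0.24  0.41 -0.31  2.14  0.21  0.61 -1.24]
target [ 0.4653 -0.0417  0.069 ] dp total/0.12 [-0.111 -0.002 -0.   ] twist/120 [-0.0031 -0.0031  0.0644]
```

apply_moves(dp=[[-0.02, 0.001, 0.002], [-0.02, 0.001, 0.002], [-0.02, 0.001, 0.003], [-0.02, 0.001, 0.003], [-0.02, 0.001, 0.003], [-0.02, 0.001, 0.003]], twist=[[-0.003, -0.003, 0.01], [-0.002, -0.002, 0.011], [-0.001, -0.001, 0.011], [-0.001, -0.001, 0.011], [-0.001, -0.001, 0.011], [-0.001, -0.001, 0.011]], jaw=[255, 255, 255, 255, 255, 255])

```text
clock: 5.8
tcp_pos: [0.4662, -0.0415, 0.2421]
orientation: [2.619, -1.729, -0.016]
contact_force: [2.9, -2.8, 6.5]
grip_width: -0.0002
```

```bash
python3 -c "
from nav import *
to(196,.081,.069)"
```

```text
t 5.8 tip [ 0.4644 -0.0411  0.0692] rad 0.0815 phi 203.3 xang -66.85 tilt 0.63 F [ 2.93 -2.82  6.55] w -0.0002 q [ 0.19  0.4  -0.28  2.15  0.18  0.62 -1.38]
target [ 0.4614 -0.0311  0.069 ] dp total/0.12 [-0.096  0.003  0.002] twist/120 [0.0043 0.003  0.0596]
```

apply_moves(dp=[[-0.02, 0, 0.001], [-0.02, 0, 0.002], [-0.02, 0, 0.002], [-0.02, 0, 0.002], [-0.02, 0, 0.002], [-0.02, 0, 0.002]], twist=[[0.002, 0.001, 0.012], [0.001, 0.001, 0.012], [0, 0, 0.012], [0, 0, 0.012], [0, 0, 0.012], [0, 0, 0.012]], jaw=[255, 255, 255, 255, 255, 255])

```text
clock: 6.4
tcp_pos: [0.4611, -0.0295, 0.242]
orientation: [2.467, -1.94, -0.0]
contact_force: [1.2, -4.0, 6.1]
grip_width: 0.0005
```

```bash
python3 -c "
from nav import *
to(184,.081,.069)"
```

```text
t 6.4 tip [ 0.4608 -0.0299  0.069 ] rad 0.0813 phi 195.01 xang -76.36 tilt 0.18 F [ 1.25 -3.99  6.05] w 0.0005 q [ 0.13  0.39 -0.24  2.17  0.16  0.6  -1.56]
target [ 0.4585 -0.0145  0.069 ] dp total/0.12 [-0.127 -0.008  0.   ] twist/120 [ 0.0011 -0.0009  0.0803]
```

apply_moves(dp=[[-0.021, -0.001, 0], [-0.021, -0.001, 0.001], [-0.021, -0.001, 0.0015], [-0.021, -0.001, 0.002], [-0.021, -0.001, 0.002], [-0.021, -0.001, 0.002]], twist=[[0.001, 0, 0.012], [0, 0, 0.012], [0, 0, 0.012], [0, 0, 0.012], [0, 0, 0.012], [0, 0, 0.012]], jaw=[255, 255, 255, 255, 255, 255])

```text
clock: 7.0
tcp_pos: [0.4581, -0.0169, 0.2418]
orientation: [2.295, -2.137, 0.006]
contact_force: [-0.5, -5.3, 7.2]
grip_width: 0.0
```

```bash
python3 -c "
from nav import *
to(177,.081,.069)"
```

```text
t 7.0 tip [ 0.4578 -0.0181  0.0689] rad 0.082 phi 186.48 xang -85.93 tilt 0.4 F [-0.54 -5.3   7.15] w 0.0 q [ 0.06  0.38 -0.2   2.18  0.14  0.59 -1.74]
target [ 0.4584 -0.0046  0.069 ] dp total/0.12 [-0.102 -0.01  -0.002] twist/120 [ 0.0007 -0.0032  0.0589]
```

apply_moves(dp=[[-0.021, -0.001, -0.002], [-0.021, -0.001, 0], [-0.021, -0.001, 0.001], [-0.021, -0.001, 0.001]], twist=[[0, -0.002, 0.012], [0, -0.001, 0.012], [0, 0, 0.012], [0, 0, 0.012]], jaw=[255, 255, 255, 255])

```text
clock: 7.4
tcp_pos: [0.457, -0.0086, 0.242]
orientation: [2.172, -2.262, -0.001]
contact_force: [1.5, -5.0, 5.8]
grip_width: -0.0002
```

```bash
python3 -c "
from nav import *
to(168,.081,.068)"
```

```text
t 7.4 tip [ 0.4562 -0.0092  0.069 ] rad 0.0831 phi 180.3 xang -92.32 tilt 0.33 F [ 1.48 -5.02  5.76] w -0.0002 q [ 0.03  0.38 -0.17  2.19  0.12  0.59 -1.84]
target [0.4601 0.008  0.068 ] dp total/0.12 [-0.14  -0.02   0.008] twist/120 [ 0.0019 -0.002   0.0806]
```

apply_moves(dp=[[-0.02, -0.003, 0], [-0.02, -0.003, 0.001], [-0.02, -0.003, 0.001]], twist=[[0.001, -0.001, 0.012], [0, -0.001, 0.012], [0, 0, 0.012]], jaw=[255, 255, 255])

```text
clock: 7.7
tcp_pos: [0.4563, -0.0014, 0.2407]
orientation: [2.077, -2.349, -0.008]
contact_force: [0.7, 0.8, 0.8]
grip_width: -0.0002
```

```bash
python3 -c "
from nav import *
to(168,.081,.068)"
```

```text
t 7.7 tip [ 0.4549 -0.0015  0.0677] rad 0.0847 phi 175.04 xang -97.05 tilt 0.44 F [0.73 0.75 0.79] w -0.0002 q [-0.    0.38 -0.16  2.19  0.1   0.59 -1.93]
target [0.4601 0.008  0.068 ] dp total/0.12 [-0.082 -0.022 -0.002] twist/120 [ 0.0036 -0.0008  0.0413]
```

At 175° the normal force fell from 5.8 N to 0.8 N and the tip dropped 1.3 mm. The notch is found where the camera put it. Moving to its middle.

apply_moves(dp=[[-0.03, -0.012, 0], [-0.03, -0.012, 0], [-0.02, -0.008, 0], [0, 0, 0]], twist=[[0.002, 0, 0.014], [0.001, 0, 0.014], [0, 0, 0.013], [0, 0, 0]], jaw=[255, 255, 255, 255])

```text
clock: 8.1
tcp_pos: [0.4591, 0.0098, 0.2387]
orientation: [1.967, -2.441, -0.008]
contact_force: [0.2, 0.1, 0.0]
grip_width: -0.0002
```

```bash
python3 -c "
from nav import *
to(168,.080,.063)"
```

```text
t 8.1 tip [0.4577 0.0098 0.0657] rad 0.0837 phi 167.17 xang -102.29 tilt 0.48 F [0.17 0.06 0.04] w -0.0002 q [-0.04  0.38 -0.14  2.18  0.09  0.59 -2.03]
target [0.461  0.0078 0.063 ] dp total/0.12 [ 0.013 -0.019  0.022] twist/120 [ 0.0039 -0.001  -0.0024]
```

apply_moves(dp=[[0.012, -0.02, -0.008], [0, 0, -0.002]], twist=[[0.004, -0.001, -0.002], [0, 0, 0]], jaw=[255, 255])

```text
clock: 8.3
tcp_pos: [0.4608, 0.008, 0.2396]
orientation: [1.977, -2.441, -0.0]
contact_force: [0.2, -0.5, 0.3]
grip_width: -0.0002
```

```bash
python3 -c "
from nav import *
to(168,.080,.062)"
```

```text
t 8.3 tip [0.4607 0.008  0.0666] rad 0.0803 phi 167.95 xang -101.98 tilt 0.04 F [ 0.22 -0.49  0.31] w -0.0002 q [-0.04  0.38 -0.14  2.18  0.09  0.58 -2.02]
target [0.461  0.0078 0.062 ] dp total/0.12 [ 0.001 -0.002  0.038] twist/120 [ 0.0003 -0.0001  0.0002]
```

Centred in the notch with the tool upright. Now pressing down in small steps.

apply_moves(dp=[[0, 0, 0.02], [0, 0, 0.015], [0, 0, 0.008]], twist=[[0, 0, 0], [0, 0, 0], [0, 0, 0]], jaw=[255, 255, 255])

```text
clock: 8.6
tcp_pos: [0.4608, 0.0076, 0.2343]
orientation: [1.977, -2.441, -0.0]
contact_force: [-1.7, 1.1, 6.3]
grip_width: -0.0
```

```bash
python3 -c "
from nav import *
to(168,.080,.054)"
```

```text
t 8.6 tip [0.4607 0.0076 0.0613] rad 0.0803 phi 168.2 xang -102.01 tilt 0.02 F [-1.66  1.11  6.33] w -0.0 q [-0.04  0.39 -0.13  2.18  0.1   0.57 -2.02]
target [0.461  0.0078 0.054 ] dp total/0.12 [-0.002 -0.002  0.061] twist/120 [ 0.0002 -0.     -0.0001]
```

apply_moves(dp=[[0, 0, 0.01], [0, 0, 0.01]], twist=[[0, 0, 0], [0, 0, 0]], jaw=[255, 255])

```text
clock: 8.8
tcp_pos: [0.4608, 0.0077, 0.2324]
orientation: [1.977, -2.441, -0.001]
contact_force: [-2.6, 0.8, 8.3]
grip_width: 0.0004
```

```bash
python3 -c "
from nav import *
to(168,.080,.054)"
```

```text
t 8.8 tip [0.4607 0.0077 0.0594] rad 0.0803 phi 168.18 xang -102.01 tilt 0.03 F [-2.59  0.77  8.33] w 0.0004 q [-0.04  0.4  -0.13  2.19  0.1   0.57 -2.02]
target [0.461  0.0078 0.054 ] dp total/0.12 [-0.002 -0.002  0.045] twist/120 [ 0.0003 -0.     -0.0001]
```

apply_moves(dp=[[0, 0, 0.012], [0, 0, 0.012], [0, 0, 0.012]], twist=[[0, 0, 0], [0, 0, 0], [0, 0, 0]], jaw=[255, 255, 255])

```text
clock: 9.1
tcp_pos: [0.4608, 0.0077, 0.229]
orientation: [1.976, -2.442, -0.0]
contact_force: [-1.7, 0.4, 7.6]
grip_width: -0.0002
```

```bash
python3 -c "
from nav import *
to(168,.080,.052)"
```

```text
t 9.1 tip [0.4607 0.0076 0.056 ] rad 0.0803 phi 168.18 xang -102.03 tilt 0.03 F [-1.72  0.42  7.55] w -0.0002 q [-0.04  0.4  -0.13  2.19  0.1   0.56 -2.03]
target [0.461  0.0078 0.052 ] dp total/0.12 [-0.002 -0.002  0.033] twist/120 [ 0.0002 -0.0001 -0.0002]
```

apply_moves(dp=[[0, 0, 0.012], [0, 0, 0.012]], twist=[[0, 0, 0], [0, 0, 0]], jaw=[255, 255])

```text
clock: 9.3
tcp_pos: [0.4608, 0.0077, 0.2268]
orientation: [1.976, -2.442, -0.0]
contact_force: [-1.8, -0.5, 7.1]
grip_width: -0.0005
```

```bash
python3 -c "
from nav import *
to(168,.080,.052)"
```

```text
t 9.3 tip [0.4607 0.0076 0.0538] rad 0.0803 phi 168.18 xang -102.03 tilt 0.03 F [-1.84 -0.54  7.1 ] w -0.0005 q [-0.04  0.41 -0.13  2.19  0.1   0.55 -2.03]
target [0.461  0.0078 0.052 ] dp total/0.12 [-0.002 -0.002  0.015] twist/120 [ 0.0002 -0.0002 -0.0003]
```

apply_moves(dp=[[0, 0, 0.01], [0, 0, 0.01]], twist=[[0, 0, 0], [0, 0, 0]], jaw=[255, 255])

```text
clock: 9.5
tcp_pos: [0.4608, 0.0077, 0.2251]
orientation: [1.976, -2.442, -0.0]
contact_force: [-3.7, 1.0, 11.4]
grip_width: 0.0001
```

```bash
python3 -c "
from nav import *
to(168,.080,.052)"
```

```text
t 9.5 tip [0.4607 0.0077 0.0521] rad 0.0803 phi 168.18 xang -102.04 tilt 0.04 F [-3.69  0.99 11.37] w 0.0001 q [-0.04  0.41 -0.13  2.19  0.1   0.55 -2.03]
target [0.461  0.0078 0.052 ] dp total/0.12 [-0.001 -0.002  0.   ] twist/120 [ 0.0002 -0.0002 -0.0003]
```

apply_moves(dp=[[0, 0, 0.01]], twist=[[0, 0, 0]], jaw=[255])

```text
clock: 9.6
tcp_pos: [0.4608, 0.0078, 0.2244]
orientation: [1.976, -2.441, -0.0]
contact_force: [-3.7, 0.1, 13.7]
grip_width: -0.0002
```

```bash
python3 -c "
from nav import *
to(168,.080,.052)"
```

```text
t 9.6 tip [0.4606 0.0077 0.0514] rad 0.0804 phi 168.16 xang -102.04 tilt 0.05 F [-3.7   0.14 13.65] w -0.0002 q [-0.04  0.41 -0.13  2.19  0.1   0.55 -2.03]
target [0.461  0.0078 0.052 ] dp total/0.12 [-0.001 -0.002 -0.005] twist/120 [ 0.0003 -0.0003 -0.0003]
```

The force is now climbing at the seal's own rate of about 5 N/mm, and the tip is at 0.0514. That equals 0.054 minus 2.7 mm of sink, so the catch is at its stop. I'll check the lid with the camera before lifting.

```bash
cat > lid.py <<'E'
import sys
from h import *
from nav import *
def lidz(f,n):
    x0,y0,x1,y1=(225,120,335,225) if n=="top" else (195,150,295,255)
    c=f["color"][y0:y1,x0:x1]; vv,uu=np.mgrid[y0:y1,x0:x1]; z=f["z_map"][y0:y1,x0:x1].ravel()
    Q=pts(f,np.c_[uu.ravel(),vv.ravel()],z=z); h=cv2.cvtColor(c,cv2.COLOR_RGB2HSV).reshape(-1,3)
    rad=np.hypot(*(Q[:,:2]-C).T); a=np.degrees(np.arctan2(Q[:,1]-C[1],Q[:,0]-C[0]))%360
    g=(z>0)&(h[:,0]>60)&(h[:,0]<90)&(h[:,1]>80)&(rad<.053)
    k=(z>0)&(h[:,2]<90)&(rad>.066)&(rad<.095)&(a>154)&(a<181)
    o=(z>0)&(h[:,2]<90)&(rad>.066)&(rad<.095)&((a<140)|(a>195))
    print(n,"lid z",g.sum(),np.median(Q[g,2]).round(4),"catch",k.sum(),np.median(Q[k,2]).round(4) if k.sum() else None,"collar",np.median(Q[o,2]).round(4))
if __name__=="__main__":
    t=sys.argv[1]
    for n in("scene","top"):
        lidz(ld(n+"0.npz"),n)
        f=r.grab_frame(n); lidz(f,n)
        x0,y0,x1,y1=(225,120,335,225) if n=="top" else (195,150,295,255)
        cv2.imwrite(f"pics/{n}{t}.png",cv2.resize(f["color"][y0:y1,x0:x1,::-1],None,fx=5,fy=5,interpolation=cv2.INTER_CUBIC))
    state()
E
python3 lid.py 2
```

```text
scene lid z 675 0.069 catch 78 0.0621 collar 0.0699
scene lid z 686 0.0763 catch 175 0.1056 collar 0.0676
top lid z 1486 0.0683 catch 199 0.0615 collar 0.0694
top lid z 140 0.0756 catch 0 None collar 0.0669
t 9.7 tip [0.4607 0.0077 0.0515] rad 0.0803 phi 168.17 xang -102.04 tilt 0.05 F [-3.08  0.16 13.25] w -0.0002 q [-0.04  0.41 -0.13  2.19  0.1   0.55 -2.03]
```

View pics/scene2.png

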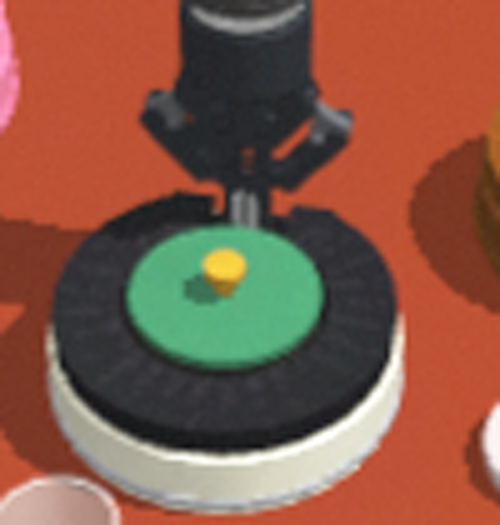

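The scene crop shows the fingers in the notch at (245,205), with the lid raised and untouched. Against the collar, the lid went from -1.0 mm to +8.7 mm, a rise of about 9.8 mm, so the catch is home. Retreating straight up.

apply_moves(dp=[[0, 0, -0.03], [0, 0, -0.06], [0, 0, -0.1], [0, 0, -0.15], [0, 0, -0.2], [0, 0, -0.2], [0, 0, -0.2], [0, 0, -0.2], [0, 0, 0]], twist=[[0, 0, 0], [0, 0, 0], [0, 0, 0], [0, 0, 0], [0, 0, 0], [0, 0, 0], [0, 0, 0], [0, 0, 0], [0, 0, 0]], jaw=[255, 255, 255, 255, 255, 255, 255, 255, 255])

```text
clock: 10.6
tcp_pos: [0.4601, 0.0075, 0.3709]
orientation: [1.976, -2.442, 0.0]
contact_force: [-0.4, -0.1, -0.3]
grip_width: 0.0002
```

```bash
python3 lid.py 3
python3 - <<'E'
from bench import r
import cv2
cv2.imwrite("pics/full3.png",cv2.resize(r.grab_frame("scene")["color"][:,:,::-1],(768,576)))
E
```

```text
scene lid z 675 0.069 catch 78 0.0621 collar 0.0699
scene lid z 679 0.079 catch 62 0.2127 collar 0.07
top lid z 1486 0.0683 catch 199 0.0615 collar 0.0694
top lid z 0 nan catch 0 None collar nan
t 10.7 tip [0.4584 0.0073 0.1951] rad 0.0825 phi 168.76 xang -102.04 tilt 0.26 F [-0.24 -0.04 -0.06] w 0.0 q [-0.01  0.17 -0.15  2.08  0.03  0.89 -1.97]
  return _methods._mean(a, axis=axis, dtype=dtype,
  ret = ret.dtype.type(ret / rcount)
```

View pics/full3.png

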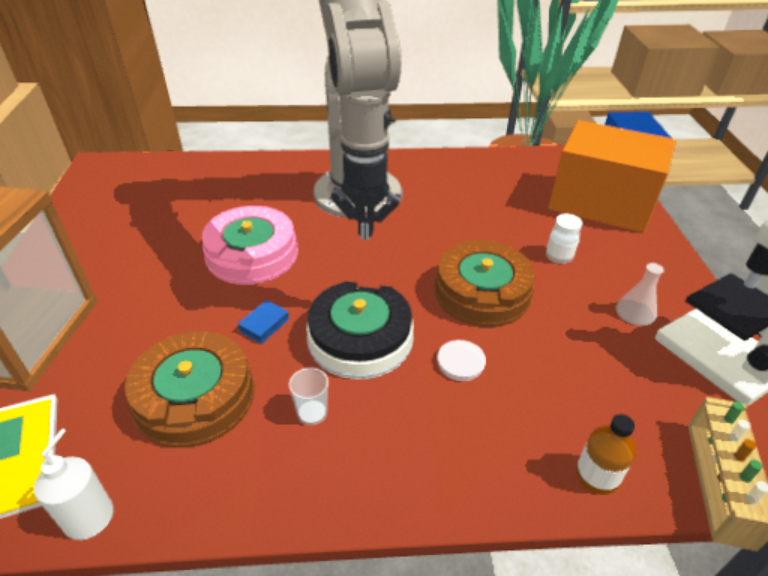

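The lid now reads 0.079 with the collar back at 0.070, a rise of 10.0 mm. The tool is clear, and the beaker (309,395), petri dish (461,360) and slide box (264,322) are where they were. Handing in.

```bash
python3 -c "
from bench import r
print(r.hand_in())"
```

```text
the job is handed in; nothing more can be done
None
```

The drum is open: the lid popped up 10 mm, the catch is fully home, and the job was handed in with about 11 s on the clock.

- **Slide:** With the jaw shut, I touched the black rim at about 230° and slid clockwise, at 3–7 N wherever I read the force. At 175° the force dropped to about 0.8 N and the tip sank 1.3 mm, which is where both depth maps had put the notch (149.5–186°).
- **Press:** I pressed the catch at its middle. It moved at about 7–8 N, then met its stop, and I stopped at 13.7 N.
- **Last checks:** The scene camera read the lid at 79.0 mm, up from 69.0 mm, with the collar back at 70.0 mm. The fingertips were about 195 mm above the bench, with contact force near zero. By eye, the beaker, petri dish, slide box and look-alikes had not moved.
- **Not confirmed:** After I lifted away, the arm blocked the top camera's view and hid the catch from the scene camera. The final lid height therefore rests on the scene camera alone. Before that, both cameras had agreed on a rise of about 9.8 mm with the finger still pressing.

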